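Fasten the bone-cast mount with its push rivets

TASK

The bone cast on the oblong display mount is ready: lock its retaining plate by pressing the centre pin of the push rivet at each end of the oblong mount down flush with the rivet's head. The round mount is still waiting for its specimen, so leave the pin of its rivet standing up as it is.

Things in the scene. Friction and masses are not known exactly. Their poses are not given: they have to be found in the camera images.
- oblong: Oblong display mount fixed flat on the table: brown wooden board 220 x 90 x 18 mm (x, y, z), grey plate on it, pale bone cast in the middle (75 mm along x, 28 mm wide, top 38 mm up), a white push rivet at each end (x = -80 and +80 mm, y = 0). Rivet head: 32 mm across, its top 27 mm above the origin. Origin: centre of the board's underside, on the table; z up.
- pin_a_top (a point): Centre of the top face of the pin, 13 mm in diameter, in the rivet at the oblong mount's -x end; moves with the pin. It stands 10 to 14 mm above the head's top at the start. The pin slides straight down against a steady friction of about 7 N, stays where it is left, and stops flush with the head (27.3 mm above the table).
- pin_b_top (a point): The same point of the pin in the rivet at the oblong mount's +x end; same size, start height, friction and stop.
- round_pin_top (a point): Centre of the top face of the pin in the middle of the round mount, which is to be left alone: a brown wooden disc 140 mm in diameter, 18 mm thick, with a round grey plate, fixed to the table, and one rivet of the same kind (pin top 37 to 41 mm above the table).
There are look-alikes about, which are no part of the job. Leave any pink look-alike of the oblong alone.

How it is judged:
At the end, for the whole second after the job is handed in: The tops of both pins of the oblong mount are no more than 3 mm above the tops of their rivet heads, and the pin of the round mount is within 3 mm of where it stood at the start (z of each of pin_a_top, pin_b_top in the frame of oblong below 0.03 m and distance of round_pin_top from where it was at the start of the episode below 0.003 m); the robot touches nothing.
It fails at once if the round mount's pin is pushed down more than 3 mm (distance of round_pin_top from where it was at the start of the episode above 0.003 m).
It also fails if it takes over 35 s, if anything falls off the work surface, if the arm or the gripper's body presses on something with over 40 N, if the wrist force passes 120 N, or if a joint passes its speed limit or range.

ROBOT

A 7-joint arm with a two-finger parallel gripper is mounted at the origin on the work surface. World frame = base frame: x ahead of the robot, y to its left, z up, the work surface at z = 0. Lengths are in m, angles in rad, forces in N, time in s.
With the tool pointing down it reaches from about 0.425 to 0.875 m from the base axis. Payload 4.7 kg.
Tool frame: the origin (TCP) lies midway between the tips of the shut fingers; the grasp point (between the pads) lies 19 mm behind it; z points along the fingers, x is the direction in which the jaws open and shut, and the axes are right-handed (so a half turn about z gives the same grasp; the last joint's range is limited). The gripper opens to 87 mm and grips with 3 to 60 N. Pads are 19 mm wide; open, the fingers measure 117 mm over their backs; the gripper's body (75 mm by 190 mm) begins 51 mm behind the grasp point.
Start: joints at [-1.294, 0.321, -0.07, 1.45, 0.023, 1.371, -0.057], TCP at [0.169, 0.628, 0.223] pointing down, gripper open.
Joint ranges: [-2.86, 2.86], [-0.3, 2.09], [-1.38, 1.24], [0.06, 2.45], [-1.56, 4.7], [0.09, 2.05], [-2.69, 2.69]. Speed limits (rad/s): [2.57, 2.57, 3.14, 3.14, 3.14, 3.14, 3.14].

INTERFACE

Orientations are given as a rotation vector (axis times angle).
In Python, from bench import get_state, eyes, ticket gives the robot as it stands.
- The arm moves only by the tool carry_out, never from a script. Its argument "motion" is a list of rows, each a list of 2 entries, a list of its own where there are three numbers: the shift along the world's x, y, z in m, then the turn about the world's z in rad. A call has 1 to 20 rows; each row is the pose to reach, as a shift and turn from the pose commanded when the call began; what a row does not reach only later rows make up. A row lasts 1/10 s, in which the tool goes at most 50 mm and 8.59 degrees, less where a joint would pass 70% of its speed; a pose out of reach is approached as far as the arm can. A call with a gripper value outside its range is refused whole. "grip" is the gripper command: -1 is fully open, 1 is shut, values between are in proportion, set as the call begins (left out, the last holds). The fingers move at their own pace and stop on an object; "squeeze" is the grip in N (left out, the last holds). Time passes only in rows, so rows that repeat a pose let the fingers close. It gives the time, the measured TCP pose, the force and the opening at its end, in the units of the state.
- get_state(): the state, without advancing time (a new reading comes with each control period).
- eyes.get_image(name): name is "scene" or "side" or "wrist"; returns a dict with "pixels" (400x640x3 uint8, blue, green, red), "mtx" (3x3 intrinsics, pixels), "extrinsics" (4x4, takes a point from camera to world coordinates). Camera axes: x right, y down, z forward; pixel columns grow to the right and rows downward; lengths in m; the calibration is good to about 2 mm. A picture is of the moment at which its call begins. There is no depth.
- ticket.close_job(): hands the job in, once; it reports no verdict.
The state is a dict: "time": time; "joint_positions": joint angles; "qd": joint speeds; "joint_torque": joint torques, N m; "position": TCP position; "tool_rot": TCP orientation; "ft_force": force on the tool from outside, world axes, zero at the start; "torque": the same for the moment, N m; "grip_width": opening from 0.0 (shut) to 1.0 (fully open).
Only numpy, scipy, OpenCV 4.12 (cv2) and the standard library are available. Lean on these libraries where they do the work, as an engineer would, in place of code of your own. Each camera call takes 0.05 s, during which the arm holds its last target. There are 200 camera calls.

## Working session

There is one attempt and no reset: what is moved stays moved. The work goes in short steps, Python scripts to look and compute and a tool call to move; the robot and the scene stay as the last step left them, time stands still between calls to the robot, and variables do not carry over. Pictures are saved under pics/ and viewed, about 8 in all and at most 12, crops included, and the job is handed in when it is done.

Besides the shell and the picture viewer there is one more tool, called after ">>>" as name([rows], argument=value, ...), one row to a line, values as JSON. carry_out: Moves the arm, as the interface text tells. Its arguments: {"type":"object","properties":{"motion":{"type":"array","items":{"type":"array"}},"grip":{"type":"number"},"squeeze":{"type":"number"}},"required":["motion"]}

```bash
mkdir -p pics
cat > h.py <<'E'
import numpy as np, cv2
from bench import get_state, eyes, ticket
def ray(im,u,v,z):
    K=np.array(im["mtx"]);T=np.array(im["extrinsics"])
    d=T[:3,:3]@np.linalg.solve(K,[u,v,1.]);o=T[:3,3]
    return o+d*(z-o[2])/d[2]
def proj(im,p):
    K=np.array(im["mtx"]);T=np.array(im["extrinsics"])
    q=K@(T[:3,:3].T@(np.array(p)-T[:3,3]));return q[:2]/q[2]
E
python3 - <<'E'
from h import *
import pickle
ims={n:eyes.get_image(n) for n in("scene","side")}
pickle.dump(ims,open("ims.pkl","wb"))
for n,i in ims.items(): cv2.imwrite(f"pics/{n}0.png",i["pixels"]); print(n,np.round(i["extrinsics"],3).tolist(),np.round(i["mtx"]).tolist())
s=get_state(); print(s)
E
```

```text
scene [[0.043, 0.645, -0.763, 1.326], [0.999, -0.01, 0.047, -0.031], [0.023, -0.764, -0.644, 0.803], [0.0, 0.0, 0.0, 1.0]] [[519.0, 0.0, 325.0], [0.0, 519.0, 203.0], [0.0, 0.0, 1.0]]
side [[0.996, -0.065, 0.053, 0.403], [-0.08, -0.551, 0.831, -0.953], [-0.024, -0.832, -0.554, 0.7], [0.0, 0.0, 0.0, 1.0]] [[443.0, 0.0, 317.0], [0.0, 443.0, 193.0], [0.0, 0.0, 1.0]]
{'time': 0.1, 'joint_positions': array([-1.29391645,  0.32174598, -0.07010424,  1.45159485,  0.02263006,
        1.37080044, -0.05692742]), 'qd': array([-0.00104336, -0.0029801 , -0.00116262, -0.00287572, -0.00129425,
       -0.00167352, -0.00102815]), 'joint_torque': array([-4.15322756e-04, -4.92572773e+01, -4.05802662e-01, -3.13398385e+01,
       -6.40331022e-02,  3.94393550e-02,  7.33284401e-05]), 'position': array([0.16876006, 0.62717597, 0.22155192]), 'tool_rot': array([ 2.49238158e+00,  1.91058230e+00, -2.07654354e-03]), 'ft_force': array([ 0.7021517 , -0.67610914, -0.53193972]), 'torque': array([-0.0378751 ,  0.02833573, -0.04156351]), 'grip_width': 1.0005706626186388}
```

View pics/scene0.png

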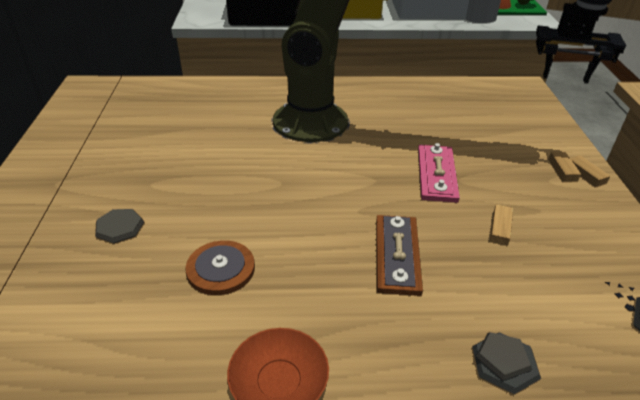

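View pics/side0.png

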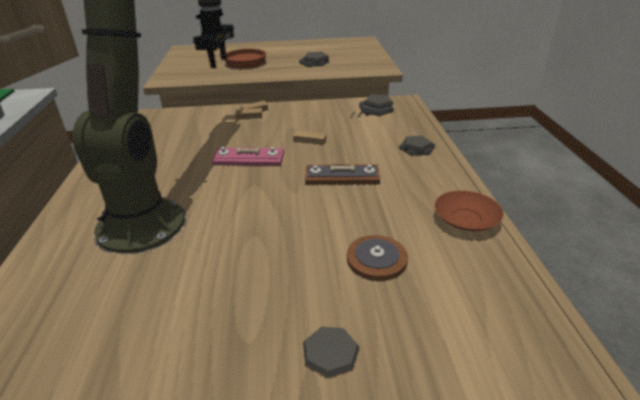

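The scene view has three candidates:
- Brown oblong mount at scene (398,254), side (342,174).
- Pink look-alike at scene (438,172), side (249,156).
- Round mount at scene (220,266).

The brown oblong with the grey plate fits the description. I'll confirm it in an enlarged crop and measure it.

Run:
```python
from h import *
import pickle
ims=pickle.load(open("ims.pkl","rb"))
R={"scene":(360,200,80,110),"side":(290,150,110,45)}
out=[]
for n,(x,y,w,h) in R.items():
    im=ims[n];c=im["pixels"][y:y+h,x:x+w]
    m=(c.min(2)>150).astype(np.uint8) 
    hsv=cv2.cvtColor(c,cv2.COLOR_BGR2HSV); m=((hsv[...,2]>135)&(hsv[...,1]<45)).astype(np.uint8)
    k,l,st,ce=cv2.connectedComponentsWithStats(m)
    for i in range(1,k):
        if st[i,4]>15:
            u,v=ce[i]+[x,y]; print(n,st[i],np.round([u,v],1),np.round(ray(im,u,v,.030),4))
    f=6 if n=="scene" else 5
    out.append(cv2.resize(c,None,fx=f,fy=f,interpolation=cv2.INTER_CUBIC)[:600])
cv2.imwrite("pics/c1.png",out[0][:600]);
```

```text
scene [30 17 15 10 97] [397.  221.5] [0.4771 0.1825 0.03  ]
scene [ 32  68  16  14 139] [399.8 274.9] [0.635  0.1646 0.03  ]
side [21 18 10  5 29] [315.2 169.9] [0.4717 0.1763 0.03  ]
side [74 18 10  4 28] [368.9 169.6] [0.6292 0.1588 0.03  ]
```

View pics/c1.png

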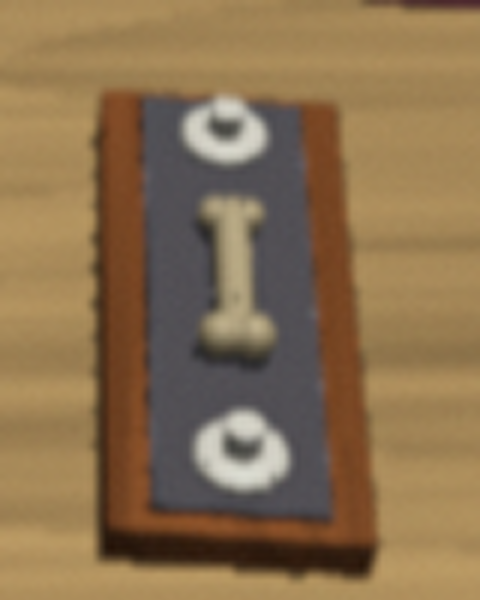

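The crop confirms the brown board with grey plate, bone cast and two white rivets with raised pins. Pins are at about (0.475,0.180) and (0.632,0.162). I'll shut the gripper, go above the nearer pin and look from close by.

>>> carry_out([
  [[0.028,-0.041,0],0],
  [[0.056,-0.082,0],0],
  [[0.084,-0.122,0],0],
  [[0.112,-0.163,0],0],
  [[0.139,-0.204,0],0],
  [[0.167,-0.245,0],0],
  [[0.195,-0.286,0],0],
  [[0.223,-0.326,0],0],
  [[0.25,-0.367,-0.02],0],
  [[0.278,-0.408,-0.05],0],
  [[0.306,-0.448,-0.09],0],
  [[0.306,-0.448,-0.11],0],
  [[0.306,-0.448,-0.11],0],
  [[0.306,-0.448,-0.11],0],
  [[0.306,-0.448,-0.11],0],
  [[0.306,-0.448,-0.11],0],
], grip=1, squeeze=10)

```text
time: 1.7
position: [0.4753, 0.1817, 0.1142]
tool_rot: [-2.491, -1.914, -0.005]
ft_force: [0.4, 0.5, 0.4]
grip_width: 0.008
```

Run:
```python
from h import *
s=get_state(); print(s["time"],s["position"],s["tool_rot"],s["grip_width"],s["ft_force"])
o=[]
for n in("wrist","scene","side"):
    im=eyes.get_image(n); p=im["pixels"].copy()
    for q in ([.475,.18,.039],[.632,.162,.039],s["position"]):
        a=proj(im,q); print(n,a.round(1))
        if n=="wrist":cv2.drawMarker(p,tuple(int(t) for t in a),(0,0,255),0,10)
    if n=="wrist": o.append(cv2.resize(p,(560,350)))
    elif n=="scene": o.append(cv2.resize(p[130:310,340:480],None,fx=1.9,fy=1.945)[:350])
a=o[0];b=o[1]; b=cv2.resize(b,(240,350)); cv2.imwrite("pics/w1.png",np.hstack([a,b]))
```

```text
1.7 [0.47530152 0.18166571 0.11418359] [-2.49076762 -1.91444687 -0.00476017] 0.007586340153306308 [0.36704312 0.52035583 0.42106358]
wrist [313.8 205.4]
wrist [338.8 365.4]
wrist [316.3 246.2]
scene [396.2 217.9]
scene [398.8 270.7]
scene [400.9 191.6]
side [316.1 166.6]
side [369.8 166.4]
side [315.5 143.6]
```

View pics/w1.png

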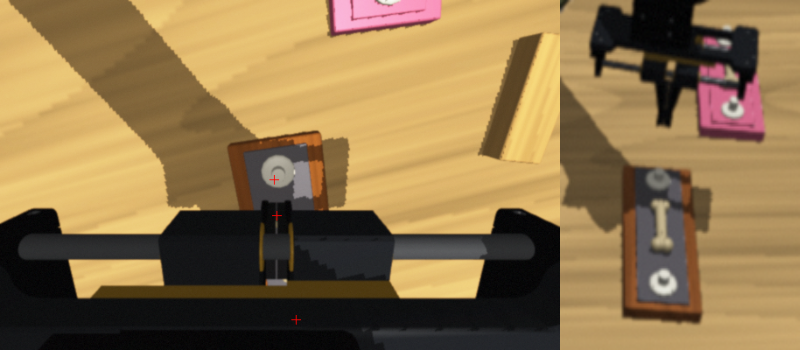

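Close by, the pin shows at about (278,172) in the shown picture, slightly up and right of my estimate (274,180). Next I measure it from the wrist pixels.

Run:
```python
from h import *
im=eyes.get_image("wrist"); p=im["pixels"]
c=p[165:225,285:350]; hsv=cv2.cvtColor(c,cv2.COLOR_BGR2HSV)
m=((hsv[...,2]>110)&(hsv[...,1]<60)).astype(np.uint8)
k,l,st,ce=cv2.connectedComponentsWithStats(m)
for i in range(1,k):
    if st[i,4]>60: print(st[i],ce[i]+[285,165])
print(ray(im,317.7,197.7,.039),ray(im,316.6,196.,.027))
cv2.imwrite("pics/w2.png",cv2.resize(c,None,fx=9,fy=9,interpolation=cv2.INTER_CUBIC))
```

```text
[  15   12   50   48 1656] [326.35205314 198.64673913]
[0.46928087 0.18375492 0.039     ] [0.47109689 0.18242822 0.027     ]
```

View pics/w2.png

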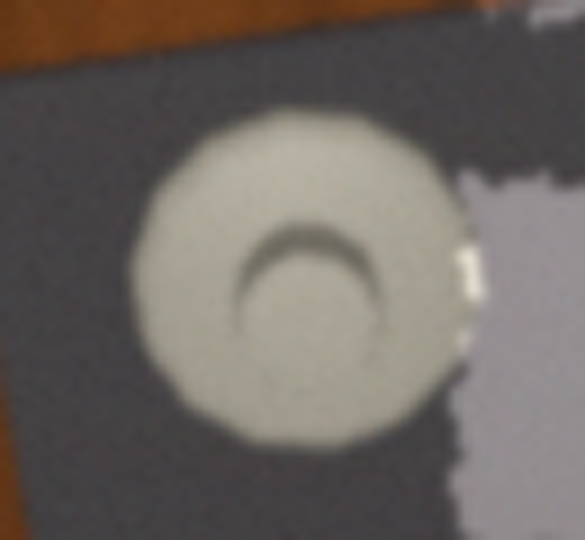

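>>> carry_out([
  [[-0.003,0.002,-0.03],0],
  [[-0.003,0.002,-0.06],0],
  [[-0.003,0.002,-0.066],0],
  [[-0.003,0.002,-0.07],0],
  [[-0.003,0.002,-0.074],0],
  [[-0.003,0.002,-0.078],0],
  [[-0.003,0.002,-0.081],0],
  [[-0.003,0.002,-0.084],0],
  [[-0.003,0.002,-0.085],0],
  [[-0.003,0.002,-0.085],0],
  [[-0.003,0.002,-0.085],0],
])

```text
time: 3.0
position: [0.4731, 0.1822, 0.0292]
tool_rot: [2.493, 1.911, 0.004]
ft_force: [-1.3, -0.5, 5.2]
grip_width: 0.006
```

Contact shows about 5–7 N at z = 29 mm. I'll push a little further to the stop.

>>> carry_out([
  [[0,0,-0.001],0],
  [[0,0,-0.002],0],
  [[0,0,-0.003],0],
  [[0,0,-0.003],0],
])

```text
time: 3.4
position: [0.4731, 0.1822, 0.0275]
tool_rot: [-2.493, -1.911, -0.004]
ft_force: [-5.1, -2.3, 15.9]
grip_width: 0.011
```

Pin A is at its stop (z 27.5 mm, 16 N). I'll lift and move over to pin B.

>>> carry_out([
  [[0,0,0.03],0],
  [[0,0,0.07],0],
  [[0.03,-0.003,0.088],0],
  [[0.07,-0.008,0.088],0],
  [[0.11,-0.012,0.088],0],
  [[0.145,-0.016,0.088],0],
  [[0.159,-0.018,0.088],0],
  [[0.159,-0.018,0.088],0],
  [[0.159,-0.018,0.088],0],
])

```text
time: 4.3
position: [0.6305, 0.1637, 0.1126]
tool_rot: [-2.493, -1.911, 0.0]
ft_force: [-0.1, -0.0, -0.2]
grip_width: 0.005
```

Run:
```python
from h import *
s=get_state(); print(s["time"],s["position"],s["ft_force"])
im=eyes.get_image("wrist"); p=im["pixels"]
for q in ([.472,.183,.027],[.631,.165,.039]): print(proj(im,q).round(1))
cv2.imwrite("pics/w3.png",cv2.resize(p[0:240,180:460],None,fx=2.4,fy=2.4,interpolation=cv2.INTER_CUBIC))
```

```text
4.3 [0.63053389 0.16374664 0.11259878] [-0.12537621 -0.00635547 -0.16269728]
[283.1 -19.8]
[317.8 206.2]
```

View pics/w3.png

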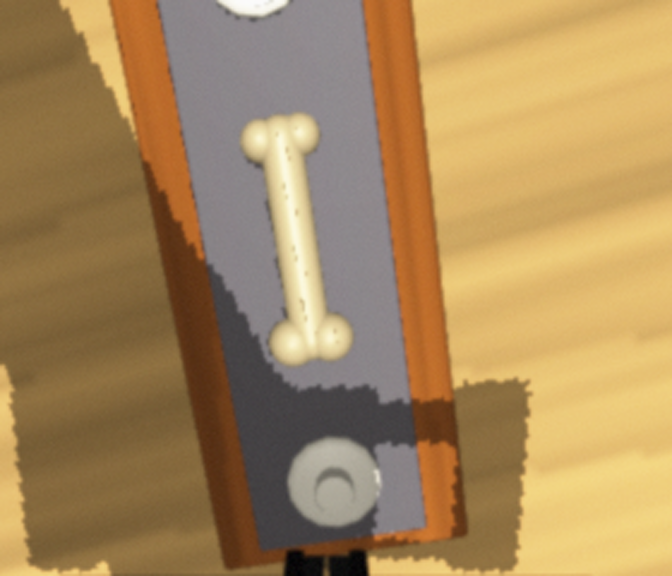

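Pin B shows at wrist pixel (319.6,204.2), predicted (317.8,206.2), so it is within 2 mm. Pressing it.

>>> carry_out([
  [[0,0.001,-0.03],0],
  [[0,0.001,-0.06],0],
  [[0,0.001,-0.066],0],
  [[0,0.001,-0.07],0],
  [[0,0.001,-0.074],0],
  [[0,0.001,-0.078],0],
  [[0,0.001,-0.081],0],
  [[0,0.001,-0.084],0],
  [[0,0.001,-0.086],0],
  [[0,0.001,-0.087],0],
  [[0,0.001,-0.088],0],
  [[0,0.001,-0.088],0],
])

```text
time: 5.55
position: [0.6318, 0.1652, 0.0277]
tool_rot: [-2.493, -1.911, -0.004]
ft_force: [-3.6, 0.4, 9.9]
grip_width: 0.008
```

>>> carry_out([
  [[0,0,-0.001],0],
  [[0,0,-0.0015],0],
  [[0,0,-0.0015],0],
])

```text
time: 5.85
position: [0.6318, 0.1652, 0.0276]
tool_rot: [-2.493, -1.911, -0.004]
ft_force: [-7.3, -0.8, 17.1]
grip_width: 0.001
```

>>> carry_out([
  [[0,0,0.03],0],
  [[0,0,0.07],0],
  [[0,0,0.11],0],
  [[0,0.04,0.15],0],
  [[0,0.08,0.16],0],
  [[0,0.12,0.16],0],
  [[0,0.16,0.16],0],
  [[0,0.2,0.16],0],
  [[0,0.2,0.16],0],
  [[0,0.2,0.16],0],
])

```text
time: 6.85
position: [0.6306, 0.3663, 0.1836]
tool_rot: [2.49, 1.915, 0.002]
ft_force: [0.1, -1.0, 0.1]
grip_width: 0.007
```

Run:
```python
from h import *
s=get_state(); print(s["time"],s["position"],s["ft_force"])
a=eyes.get_image("scene")["pixels"];b=eyes.get_image("side")["pixels"]
f=lambda c:cv2.resize(c,(390,290),interpolation=cv2.INTER_CUBIC)
cv2.imwrite("pics/e.png",np.vstack([np.hstack([f(a[195:300,330:471]),f(b[130:200,295:389])]),np.hstack([f(a[215:305,160:281]),f(b[225:285,337:418])])]))
```

```text
6.85 [0.63057217 0.36628861 0.18364127] [ 0.12397227 -0.99495579  0.10828476]
```

View pics/e.png

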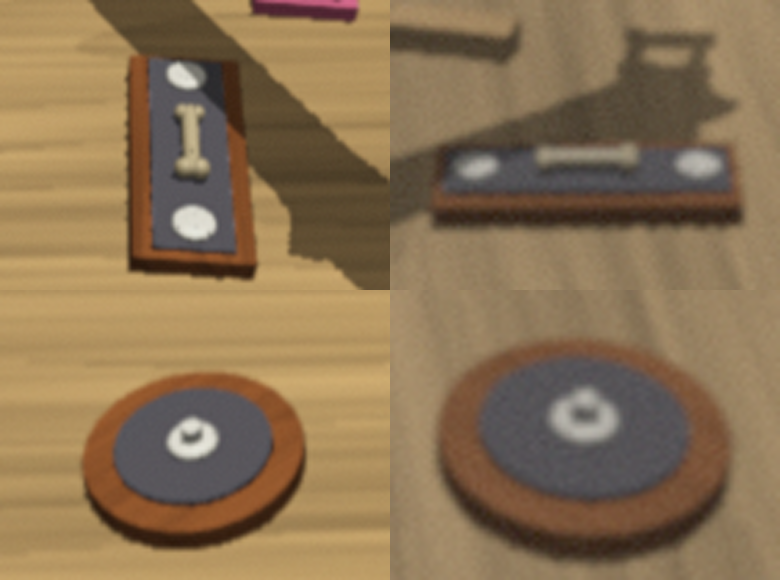

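Both oblong rivets show flat, with pins at (187,75) and (195,222) in the crop. The round mount's pin still stands at (192,430). Handing in.

```bash
python3 -c "
from bench import ticket
print(ticket.close_job())"
```

```text
the job is handed in; nothing more can be done
None
```

I pressed both pins of the brown oblong mount down to their stops with the shut fingertips. I then drew the arm clear and handed the job in; the last reading before that was 6.85 s.

- **Pressed pins:** at the end of each press the tip read z = 27.5 mm and 27.6 mm. The force had risen to about 16–17 N, well above the 7 N pin friction. The final scene and side pictures show both rivets flat.
- **Left alone:** the round mount's pin still stands up in both pictures, and the arm never went near it or the pink look-alike.
- **Clear of everything:** the arm finished about 0.2 m to the side and 0.18 m up, with wrist force down to about 1 N.

No check failed. The single-view position estimates differed by about 6 mm before I looked from close by, which the fingertip width covered. The hand-in reports no verdict.

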